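# Load the tilt-out bin of a bench steriliser and set its timer

### The job

The steriliser's blue bin stands ajar: tip it fully forward by its lip, put the clear vial with the white cap inside and let go of it, then gently push the bin back until it clicks into its catch, without forcing it. Then turn only the small black inner knob on top clockwise until its white pointer points at the green dot, without dragging the grey ring round it. Leave the dark-capped vial and the crucible where they stand.

Things in the scene. Friction and masses are not known exactly. Their poses are not given: they have to be found in the camera images.
- steriliser: White fixed cabinet 150 deep (x), 190 wide (y), 143 mm high. Origin: centre of its underside on the worktop; its x points from front to back, y left, z up; front face at x = -75 mm. Position and yaw vary. Two concentric knobs stand on its top, their upright axis at x = +12, y = +30 mm of this frame.
- bin (a joint): Angle of the blue bin: about 0 = upright, positive = top tipped forward, stop at 0.50 = open. Starts ajar at 0.29 to 0.37; the hinge rubs (1 to 2 N at the lip) and holds it at any angle. Near upright a sprung catch gives way at 4 to 12 N at the lip, with a click. It is mounted deeper or shallower each time, unseen: the shut angle lies anywhere within 0.15 of 0, the catch bears from 0.13 before it.
- bin_pivot (a point): Point on the bin's level pivot line (parallel to the cabinet's y), at the bin's bottom front edge: x = -75, y = 0, z = 18 mm in the cabinet's frame. Site axes: the bin's, equal to the cabinet's at angle 0 and tipping with the bin. 'Bin frame' below means this point.
- bin_lip (a point): Middle of the top edge of the bin's lip: upturned plate 7 thick, 100 wide (y), 34 mm high; bin frame x = -36, z = 117 mm, moves with the bin. At angle 0: 36 mm before the cabinet's front, edge 135 mm above the worktop. Behind it is a gap 32 mm wide (x) and 29 mm deep down to the pull shelf; closed fingertips can hook into it from above.
- bin_floor (a point): Middle of the bin's inner floor (bin frame x = 42.5, z = 5 mm), axes as the bin. Inside 76 deep (x), 122 mm wide (y); front wall 5 mm thick, 108 high, rear wall 65 high, side walls slope between. Open, the mouth is reached from above between the front wall's edge (52 mm before the cabinet's front, 113 mm above the worktop) and the front.
- buffer (a joint): Unseen rubber buffer behind the catch: how far it is squeezed, m. 0 until the bin has clicked in; about 0.0007 when it is latched and let go (over 0.0003: surely clicked). Pushed on past its shut angle it takes 4 to 6 N at the lip per mm more. More than 0.0045 (18 to 26 N at the lip) is forcing it.
- clear_vial: The vial to load: clear glass, ribbed white cap, 27 mm diameter, 73 mm high, 18 to 31 g, upright, loose. Origin: centre of its underside, z along its axis to the cap.
- vial_mid (a point): Middle of the clear vial, on its axis 36.5 mm above its underside.
- dark_cap_vial: Bystander: vial with a dark cap, 22 mm diameter, 59 mm high, upright, loose. Origin: centre of its underside. Leave it alone.
- crucible: Bystander: cream crucible, 34 mm across the top, 36 mm high, loose. Origin: centre of its underside. Leave it alone.
- inner_knob (a joint): Angle of the small black inner (timer) knob; grows clockwise seen from above. 0 = its white pointer points along the cabinet's -x (to its front); at 1.3 it points at the green dot. Stops at -0.6 and 2.6. It stays where it is left; turning takes 0.02 N m.
- inner_top (a point): Centre of the top of the inner knob: a plain round knob 22 mm in diameter that stands 31 mm above the top of the grey ring (knob top 189 mm, ring top 158 mm above the worktop), on the axis of both.
- outer_ring (a joint): Angle of the grey outer ring (52 mm diameter, 11 mm high, knurled) round the foot of the inner knob, on the same axis; turns very easily (0.012 N m) and must be left as it is.
- ring_line (a point): Outer end of the orange line on the grey ring's top, 24 mm from its axis; turns with the ring.
- mark (a point): Green dot on the cabinet's top beside the knobs, 32.5 mm from their axis, at which the pointer must finally point.

How it is judged (in metres and radians):
On the way, in this order (a step that is already met when the one before it is completed fails the run):
1. the bin is tipped open (value of joint bin above 0.44 rad), for 0.1 s.
2. the clear vial lies in the open bin, let go (x of vial_mid in the frame of bin_floor between -0.045 and 0.045 m and y of vial_mid in the frame of bin_floor between -0.065 and 0.065 m and z of vial_mid in the frame of bin_floor between 0 and 0.085 m and value of joint bin above 0.25 rad and contact force between each of the fingers, the arm and clear_vial below 0.1 N), for 0.1 s.
3. the bin is back in its catch with the vial inside, and stays there by itself (x of vial_mid in the frame of bin_floor between -0.045 and 0.045 m and y of vial_mid in the frame of bin_floor between -0.065 and 0.065 m and z of vial_mid in the frame of bin_floor between 0 and 0.085 m and value of joint buffer above 0.0003 m and value of joint bin between -0.18 and 0.18 rad and velocity of joint bin between -0.05 and 0.05 rad/s and contact force between each of the fingers, the arm and bin below 0.1 N), for 0.3 s.
4. the inner knob points at the green dot (value of joint inner_knob between 1.16 and 1.44 rad), for 0.2 s.
At the end, for the whole second after the job is handed in: The clear vial rests in the bin; the bin is latched, untouched (buffer squeezed by over 0.3 mm, within 0.18 rad of upright, at rest); the inner knob is let go at 1.3 within 0.14 rad; the ring is within 0.15 rad and the bystanders within 25 mm of where they were (all of step 3 and all of step 4 and contact force between each of the fingers, the arm and inner_knob below 0.1 N and linear speed of clear_vial below 0.05 m/s).
It fails at once if the bin is forced: its buffer is squeezed by more than 4.5 mm (value of joint buffer above 0.0045 m).
It fails at once if the outer ring is dragged round by more than 0.15 rad (distance of ring_line from where it was at the start of the episode above 0.0036 m).
It fails at once if the dark-capped vial or the crucible is moved by more than 25 mm (distance of any of dark_cap_vial, crucible from where it was at the start of the episode above 0.025 m).
It also fails if it takes over 72 s, if anything falls off the work surface, if the arm or the gripper's body presses on something with over 40 N, if the wrist force passes 120 N, or if a joint passes its speed limit or range.

### The arm

A 7-joint arm with a two-finger parallel gripper is mounted at the origin on a cart in front of the work surface, level with it; the furniture and walls round the work are solid. World frame = base frame: x ahead of the robot, y to its left, z up, the work surface at z = 0. Lengths are in mm, angles in rad, forces in N, time in s.
With the tool pointing down it reaches from about 400 to 850 mm from the base axis. Payload 10.4 kg.
Tool frame: the origin (TCP) lies midway between the tips of the shut fingers; the grasp point (between the pads) lies 19 mm behind it; z points along the fingers, y is the line along which they close (so a half turn about z gives the same grasp; the last joint's range is limited). The gripper opens to 85 mm and grips with 20 to 120 N. Pads are 22 mm wide; open, the fingers measure 114 mm over their backs; the gripper's body (76 mm by 85 mm) begins 54 mm behind the grasp point. The pads swing forward as they close: fully open they stand 13 mm farther back than shut.
Start: joints at [-1.296, 0.332, -0.065, 1.46, 0.022, 1.35, -0.088], TCP at [183.373, 597.52, 192.538] pointing down, gripper open.
Joint ranges: [-2.6, 2.6], [-0.5, 2.12], [-1.47, 1.34], [0.16, 2.42], [-1.27, 4.41], [0.06, 2.06], [-2.6, 2.6]. Speed limits (rad/s): [2.22, 2.22, 2.79, 2.79, 3.14, 3.14, 3.14].

### API

Orientations are given as a unit quaternion [x, y, z, w].
In Python, from cell import state, eyes, arm gives the robot as it stands. The module is installed in compiled form; this text tells all that it offers.
- The arm moves only by the tool servo_tool, never from a script. Its argument "moves" is a list of rows, each an object of numbers: "jaw": the gripper command: -1 is fully open, 1 is shut, values between are in proportion; "x", "y", "z": the shift along the tool's x, y, z in cm; "roll": the turn about the tool's z in rad. In form: [{"jaw": .., "x": .., "y": .., "z": .., "roll": ..}, ...]. A call has 1 to 20 rows; each row shifts and turns the commanded pose from where the row before left it, along the tool's axes as they then stand; what a row does not reach is not made up. A row lasts 1/8 s, in which the tool goes at most 62.5 mm and 10.7 degrees, less where a joint would pass 70% of its speed; a pose out of reach is approached as far as the arm can. A call with a gripper value outside its range is refused whole. The fingers move at their own pace and stop on an object; the grip force is fixed at half the most. Time passes only in rows, so rows that do not move let the fingers close. It gives the time, the measured TCP pose, the force, the opening and the grip force at its end, in the units of the state.
- state(): the state, without advancing time (a new reading comes with each control period).
- eyes.snapshot(name): name is "scene" or "top" or "wrist"; returns the picture (400x640x3 uint8, red, green, blue); there is no depth.
- eyes.camera_model(name): a dict with "fx", "fy", "cx", "cy" (pixels), "k1" (the pictures are not rectified: a ray, as slopes to the right and down, at radius r is drawn at 1 + k1 r^2 times it, then the intrinsics apply), "world_to_cam" (4x4, takes a point from world to camera coordinates); the wrist camera has in their place "mount" (4x4, takes a point from camera to tool coordinates, whose origin is the TCP and whose axes are the flange's). Camera axes: x right, y up, looking along -z (the intrinsics and any distortion apply to the point x, -y, -z); pixel columns grow to the right and rows downward; lengths in mm; the calibration is good to about 2 mm. A picture is of the moment at which its call begins: read the wrist's pose just before it. camera_model takes no time and is no camera call.
- arm.sign_off(): hands the job in; it is judged then, once.
The state is a dict: "time_s": time; "q": joint angles; "qd": joint speeds; "joint_efforts": joint torques, N m; "position": TCP position; "tcp_rot": TCP orientation; "force": force on the tool from outside, world axes, zero at the start; "torque": the same for the moment, N m; "gripper_width": finger opening in mm; "grip_force": force on a finger pad.
Only numpy, scipy, OpenCV 4.12 (cv2) and the standard library are available. Lean on these libraries where they do the work, as an engineer would, in place of code of your own. Each camera call takes 0.05 s, during which the arm holds its last target. There are 200 camera calls.

## Working session

There is one attempt and no reset: what is moved stays moved. The work goes in short steps, Python scripts to look and compute and a tool call to move; the robot and the scene stay as the last step left them, time stands still between calls to the robot, and variables do not carry over. Pictures are saved under pics/ and viewed, at most 10 in all, crops included, and the job is handed in when it is done.

Besides the shell and the picture viewer there is one more tool, called after "Emit:" by a JSON object that holds its "name" and its "arguments", one argument or row to a line. servo_tool: Moves the arm, as the interface text tells. Its arguments: {"type":"object","properties":{"moves":{"type":"array","items":{"type":"object","properties":{"jaw":{"type":"number"},"x":{"type":"number"},"y":{"type":"number"},"z":{"type":"number"},"roll":{"type":"number"}}}}},"required":["moves"]}

```bash
mkdir -p pics; python3 - <<'E'
from cell import state,eyes
import cv2,numpy as np
s=state();print({k:(np.round(v,3).tolist()) for k,v in s.items()})
for n in ("scene","top"):
    cv2.imwrite(f"pics/{n}0.png",eyes.snapshot(n)[:,:,::-1]);m=eyes.camera_model(n);print(n,{k:np.round(v,4).tolist() for k,v in m.items()})
print({k:np.round(v,4).tolist() for k,v in eyes.camera_model("wrist").items()})
E
```

```text
{'time_s': 0.0, 'q': [-1.296, 0.333, -0.065, 1.461, 0.022, 1.35, -0.088], 'qd': [-0.001, 0.002, 0.001, -0.001, 0.001, 0.0, -0.001], 'joint_efforts': [-0.0, -62.544, 0.049, -39.161, 0.016, 0.01, -0.0], 'position': [183.276, 597.07, 191.712], 'tcp_rot': [0.148, 0.989, -0.001, -0.0], 'force': [0.961, 0.34, 0.718], 'torque': [0.007, -0.03, 0.021], 'grip_force': 0.0, 'gripper_width': 85.244}
scene {'fx': 444.656, 'fy': 444.656, 'cx': 319.5744, 'cy': 193.2661, 'k1': 0.0141, 'world_to_cam': [[0.8862, -0.4633, -0.0024, -443.8071], [0.2144, 0.4056, 0.8886, -279.4034], [-0.4107, -0.788, 0.4587, -751.0204], [0.0, 0.0, 0.0, 1.0]]}
top {'fx': 452.4512, 'fy': 452.4512, 'cx': 321.3746, 'cy': 199.3754, 'k1': 0.0371, 'world_to_cam': [[0.023, -0.9997, 0.008, 81.5331], [0.9956, 0.0236, 0.0905, -566.2404], [-0.0907, 0.0059, 0.9959, -962.7709], [0.0, 0.0, 0.0, 1.0]]}
{'fx': 307.7469, 'fy': 307.7469, 'cx': 322.9686, 'cy': 203.6336, 'k1': -0.0419, 'mount': [[0.0003, 0.9511, 0.3088, 79.3006], [1.0, -0.0003, -0.0002, 1.1625], [-0.0001, 0.3088, -0.9511, -180.8338], [0.0, 0.0, 0.0, 1.0]]}
```

View pics/top0.png

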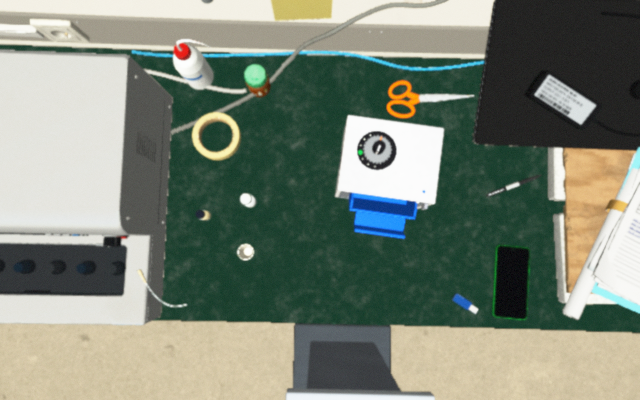

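View pics/scene0.png

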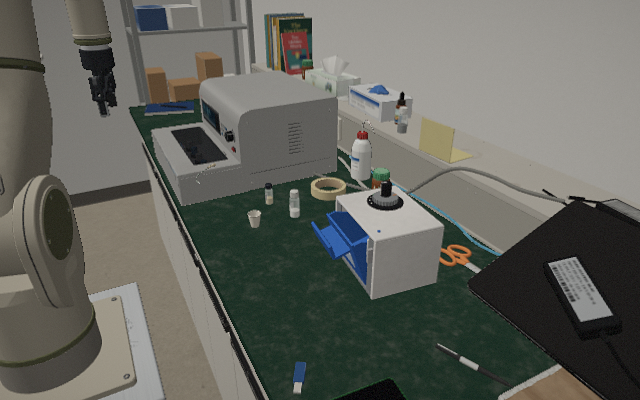

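The top view shows the cabinet at about (392,160), the open bin lip at (380,235), the clear vial at (248,200), the dark vial at (204,215) and the crucible at (246,252). I'll zoom in for exact pixels.

```bash
python3 - <<'E'
import cv2,numpy as np
t=cv2.imread("pics/top0.png");s=cv2.imread("pics/scene0.png")
def c(i,x,y,w,h,k): 
    o=cv2.resize(i[y:y+h,x:x+w],None,fx=k,fy=k,interpolation=cv2.INTER_CUBIC)
    for a in range(0,w,10):cv2.putText(o,str(x+a) if a%20==0 else "|",(int(a*k),8),0,.3,(0,0,255),1)
    for a in range(0,h,10):cv2.putText(o,str(y+a),(0,int(a*k)+4),0,.3,(0,0,255),1)
    return o
A=c(t,330,110,120,135,4);      # 480x540
B=c(t,190,185,78,84,4)    # 312x336
C=c(s,240,175,78,60,4)    # 312x240
im=np.zeros((580,800,3),np.uint8);im[:540,:480]=A;im[:336,480:792]=B;im[338:578,480:792]=C
cv2.imwrite("pics/crop.png",im)
E
```

```text
(no output)
```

View pics/crop.png

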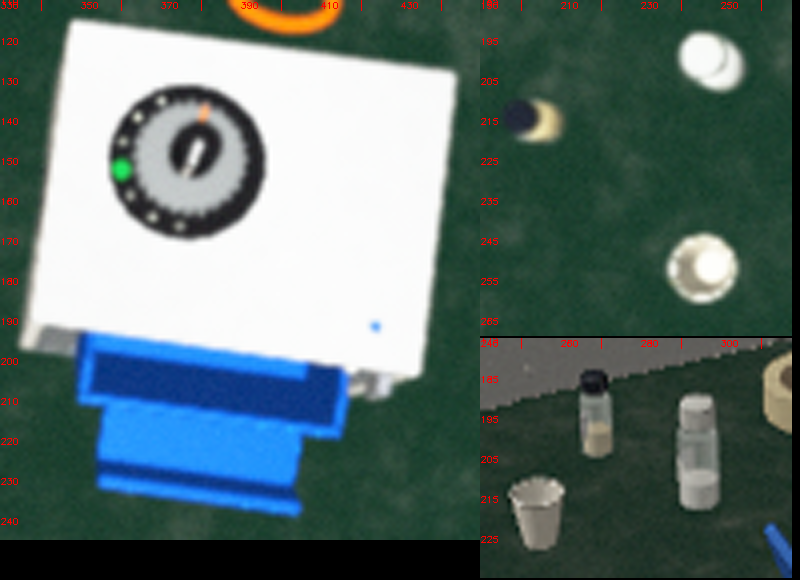

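Pixels (top image): cabinet top corners BL(347.5,115) BR(444,128) FR(435.3,204) FL(335.5,197), knob top (378.8,147.5), clear cap (246.2,199.2), dark cap (200,214), crucible rim (245.7,252), lip outer edge (354,231.5)–(405,238).

```bash
cat >h.py <<'E'
import numpy as np,cv2
from scipy.optimize import least_squares
from cell import state,eyes
def K(m): return np.array([[m["fx"],0,m["cx"]],[0,m["fy"],m["cy"]],[0,0,1]]),np.array([m["k1"],0,0,0.])
def unproj(n,uv,z,W=None):
    m=eyes.camera_model(n);k,d=K(m)
    W=np.array(m["world_to_cam"]) if W is None else W
    x,y=cv2.undistortPoints(np.array([[uv]],float),k,d)[0,0]
    R,t=W[:3,:3],W[:3,3];o=-R.T@t;v=R.T@np.array([x,-y,-1])
    return o+v*(z-o[2])/v[2]
def proj(n,P,W=None):
    m=eyes.camera_model(n);k,d=K(m);W=np.array(m["world_to_cam"]) if W is None else W
    p=W[:3,:3]@np.asarray(P,float)+W[:3,3]
    return cv2.projectPoints(np.array([[p[0],-p[1],-p[2]]]),np.zeros(3),np.zeros(3),k,d)[0][0,0]
def wristW():
    from scipy.spatial.transform import Rotation as Ro
    s=state();T=np.eye(4);T[:3,:3]=Ro.from_quat(s["tcp_rot"]).as_matrix();T[:3,3]=s["position"]
    return np.linalg.inv(T@np.array(eyes.camera_model("wrist")["mount"]))
def cab2w(c,p):  # c=(x,y,yaw)
    a=c[2];return np.array([c[0]+p[0]*np.cos(a)-p[1]*np.sin(a),c[1]+p[0]*np.sin(a)+p[1]*np.cos(a),p[2]])
def binp(th,x,y,z):
    return np.array([-75+x*np.cos(th)-z*np.sin(th),y,18+z*np.cos(th)+x*np.sin(th)])
E
python3 - <<'E'
from h import *
pts=[((347.5,115),(75,95,143)),((444,128),(75,-95,143)),((435.3,204),(-75,-95,143)),((335.5,197),(-75,95,143)),((378.8,147.5),(12,30,189))]
f=lambda c:np.concatenate([proj("top",cab2w(c,p))-u for u,p in pts])
r=least_squares(f,[650,-100,0]);c=r.x;print("cab",c,r.fun.round(1))
print("knob",cab2w(c,(12,30,189)))
for n,uv,z in(("clear",(246.2,199.2),73),("dark",(200,214),59),("cruc",(245.7,252),36)):
    p=unproj("top",uv,z);print(n,p,"scene base",proj("scene",p*[1,1,0]),"scene top",proj("scene",p))
for uv in((354,231.5),(405,238)):
  for th in(.25,.29,.33,.37):
    b=binp(th,-36,0,117);w=unproj("top",uv,b[2]);a=c[2];d=w[:2]-c[:2];print(th,b.round(1),(d@[np.cos(a),np.sin(a)]).round(1))
for th in (.33,.5):print(th,"lip",cab2w(c,binp(th,-36,0,117)),"hook",cab2w(c,binp(th,-16,0,100)))
E
```

```text
cab [ 6.31984317e+02 -3.66581057e+01 -9.49262878e-02] [-1.4  2.3 -0.9  0.5  0.3  0.7  1.8 -3.9  0.1  0.4]
knob [646.77380545  -7.93057466 189.        ]
clear [556.50618181 250.8623325   73.        ] scene base [294.32455032 215.30223762] scene top [293.5177953 190.7278143]
dark [524.35920339 348.20412508  59.        ] scene base [269.23783924 202.49668936] scene top [268.06280785 183.4916712 ]
cruc [446.77307776 253.4861042   36.        ] scene base [254.74525794 224.9545254 ] scene top [253.75524894 212.6916604 ]
0.25 [-138.8    0.   122.5] -143.9
0.29 [-143.     0.   119.8] -143.8
0.33 [-147.    0.  117.] -143.8
0.37 [-150.9    0.   114.1] -143.7
0.25 [-138.8    0.   122.5] -144.7
0.29 [-143.     0.   119.8] -144.6
0.33 [-147.    0.  117.] -144.5
0.37 [-150.9    0.   114.1] -144.5
0.33 lip [485.67543729 -22.72767931 117.02140517] hook [509.99503081 -25.04320729 107.4195459 ]
0.5 lip [470.03098743 -21.23813297 103.41784035] hook [495.61715991 -23.67425504  98.08744757]
```

Emit:
{"name": "servo_tool", "arguments": {
  "moves": [
    {"jaw": 1, "z": -5, "roll": -0.1},
    {"jaw": 1, "z": -5, "roll": -0.1},
    {"jaw": 1, "x": -2.76, "y": -4.2},
    {"jaw": 1, "x": -2.76, "y": -4.2},
    {"jaw": 1, "x": -2.76, "y": -4.2},
    {"jaw": 1, "x": -2.76, "y": -4.2},
    {"jaw": 1, "x": -2.76, "y": -4.2},
    {"jaw": 1, "x": -2.76, "y": -4.2},
    {"jaw": 1, "x": -2.76, "y": -4.2},
    {"jaw": 1, "x": -2.76, "y": -4.2},
    {"jaw": 1, "x": -2.76, "y": -4.2},
    {"jaw": 1, "x": -2.76, "y": -4.2},
    {"jaw": 1, "x": -2.76, "y": -4.2},
    {"jaw": 1, "x": -2.76, "y": -4.2},
    {"jaw": 1, "x": -2.76, "y": -4.2},
    {"jaw": 1, "x": -2.76, "y": -4.2},
    {"jaw": 1},
    {"jaw": 1}
  ]
}}

```text
$.moves[0]: bad value
```

```bash
python3 - <<'E'
from h import *
np.save("W1.npy",wristW());im=eyes.snapshot("wrist")[:,:,::-1]
cv2.imwrite("pics/w1.png",im)
o=cv2.resize(im,(800,500),interpolation=cv2.INTER_CUBIC)
for a in range(0,640,40):cv2.putText(o,str(a),(int(a*1.25),8),0,.3,(0,0,255),1)
for a in range(0,400,40):cv2.putText(o,str(a),(0,int(a*1.25)+4),0,.3,(0,0,255),1)
cv2.imwrite("pics/w1b.png",o)
s=state();print(s["position"],s["tcp_rot"],s["force"])
E
```

```text
[183.2803988  597.20810592 191.89656485] [ 1.48313861e-01  9.88940204e-01 -5.18069223e-04 -5.64549263e-05] [-0.21793533  0.10045485  0.4238728 ]
```

View pics/w1b.png

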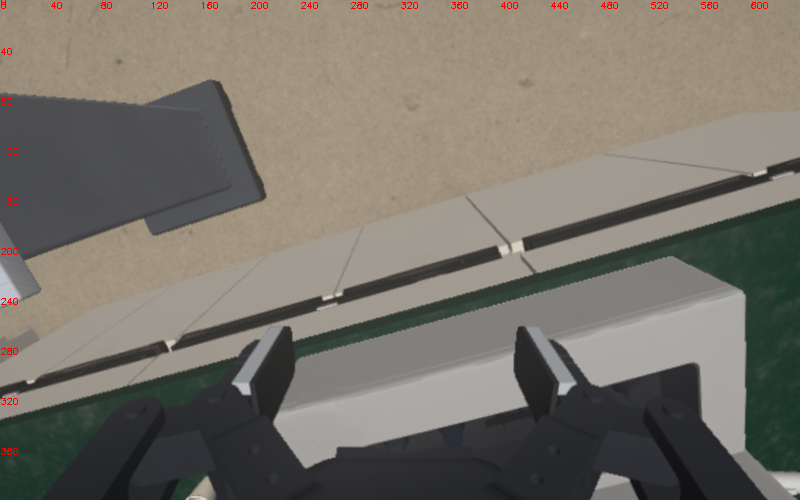

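The wrist camera works, but its view is toward the robot (fingers near the image bottom), so nothing useful yet. The rows probably need every field.

Emit:
{"name": "servo_tool", "arguments": {
  "moves": [
    {"jaw": 1, "x": 0, "y": 0, "z": -5, "roll": -0.1},
    {"jaw": 1, "x": 0, "y": 0, "z": -5, "roll": -0.1},
    {"jaw": 1, "x": -2.76, "y": -4.2, "z": 0, "roll": 0},
    {"jaw": 1, "x": -2.76, "y": -4.2, "z": 0, "roll": 0},
    {"jaw": 1, "x": -2.76, "y": -4.2, "z": 0, "roll": 0},
    {"jaw": 1, "x": -2.76, "y": -4.2, "z": 0, "roll": 0},
    {"jaw": 1, "x": -2.76, "y": -4.2, "z": 0, "roll": 0},
    {"jaw": 1, "x": -2.76, "y": -4.2, "z": 0, "roll": 0},
    {"jaw": 1, "x": -2.76, "y": -4.2, "z": 0, "roll": 0},
    {"jaw": 1, "x": -2.76, "y": -4.2, "z": 0, "roll": 0},
    {"jaw": 1, "x": -2.76, "y": -4.2, "z": 0, "roll": 0},
    {"jaw": 1, "x": -2.76, "y": -4.2, "z": 0, "roll": 0},
    {"jaw": 1, "x": -2.76, "y": -4.2, "z": 0, "roll": 0},
    {"jaw": 1, "x": -2.76, "y": -4.2, "z": 0, "roll": 0},
    {"jaw": 1, "x": -2.76, "y": -4.2, "z": 0, "roll": 0},
    {"jaw": 1, "x": -2.76, "y": -4.2, "z": 0, "roll": 0}
  ]
}}

```text
time_s: 2.15
position: [510.9, -26.9, 292.5]
tcp_rot: [0.049, 0.999, 0.0, 0.0]
force: [0.5, 0.6, -0.0]
gripper_width: -0.3
grip_force: 0.0
```

```bash
python3 - <<'E'
from h import *
np.save("W1.npy",wristW());im=eyes.snapshot("wrist")[:,:,::-1]
cv2.imwrite("pics/w1.png",im)
o=cv2.resize(im,(800,500),interpolation=cv2.INTER_CUBIC)
for a in range(0,640,40):cv2.putText(o,str(a),(int(a*1.25),8),0,.3,(0,0,255),1)
for a in range(0,400,40):cv2.putText(o,str(a),(0,int(a*1.25)+4),0,.3,(0,0,255),1)
cv2.imwrite("pics/w1c.png",o)
s=state();print(s["position"],s["tcp_rot"],s["force"])
E
```

```text
[512.36666275 -33.62978992 292.44626212] [ 5.20276055e-02  9.98644650e-01 -1.22032582e-03  7.08461631e-04] [-2.25824021 -4.13016643 -1.49515749]
```

View pics/w1c.png

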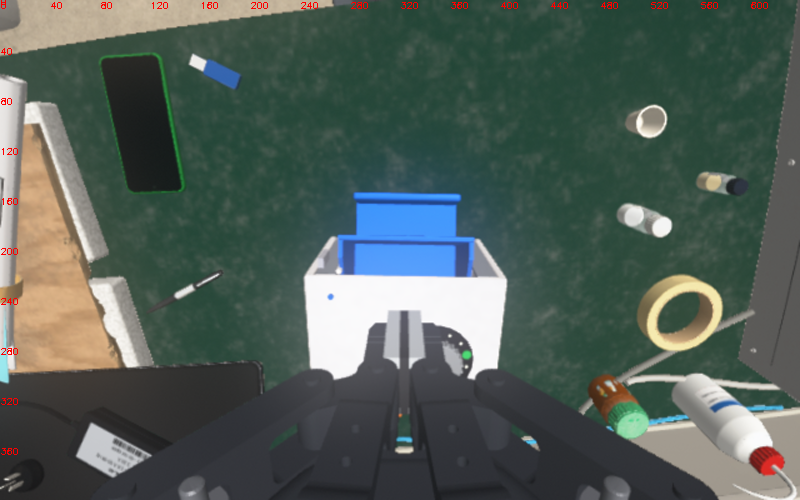

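Wrist view: lip edge from (284,157) to (368,158), cabinet front top edge (244,221.6)–(404.8,223), green dot (372.8,284), white cap top (526,182).

```bash
python3 - <<'E'
from h import *
W=np.load("W1.npy");W2=wristW();s=state();print(s["position"],s["tcp_rot"],s["qd"])
dot=(12-32.5*np.cos(1.3),30+32.5*np.sin(1.3),143)
top=[((347.5,115),(75,95,143)),((444,128),(75,-95,143)),((378.8,147.5),(12,30,189)),((360.3,152.5),dot)]
wr=[((244,221.6),(-75,-95,143)),((404.8,223),(-75,95,143)),((372.8,284),dot)]
def f(v,A):
    c=v[:3];th=v[3]
    r=[proj("top",cab2w(c,p))-u for u,p in top]
    r+=[(proj("wrist",cab2w(c,p),A)-u)*.7 for u,p in wr]
    r+=[(proj("wrist",cab2w(c,binp(th,-36,y,117)),A)-u) for u,y in(((284,157),-50),((368,158),50))]
    r+=[(proj("top",cab2w(c,binp(th,-36-3.5,y,117)))-u) for u,y in(((354,231.5),50),((405,238),-50))]
    return np.concatenate(r)
for A in(W,W2):
    r=least_squares(f,[650,-30,-.09,.33],args=(A,),x_scale=[10,10,.1,.1]);c=r.x;print("cab",c,r.fun.round(1))
    p=unproj("wrist",(526.4,181.6),73,A);print("clear wrist",p)
    print("knob",cab2w(c,(12,30,189)),"hook",cab2w(c,binp(c[3],-16,0,105)),cab2w(c,binp(.5,-16,0,105)))
E
```

```text
[512.36666275 -33.62978992 292.44626212] [ 5.20276055e-02  9.98644650e-01 -1.22032582e-03  7.08461631e-04] [-0.02280047 -0.04687293 -0.04237022  0.04191433  0.05180774  0.01179909
 -0.1717261 ]
cab [ 6.35880017e+02 -3.72129997e+01 -1.14950109e-01  3.12655907e-01] [-0.2 -0.6  0.  -0.4  0.6 -1.9 -0.7  0.2 -1.3 -0.7  1.4  0.2  0.2 -1.5
 -1.5 -0.2  0.8  0.3  0.1 -0.1 -0.5  0.5]
clear wrist [557.27558476 248.38529033  73.        ]
knob [651.2417373   -8.78734997 189.        ] hook [514.1676523  -23.16019972 112.98821063] [497.41885867 -21.22639911 102.47536038]
cab [ 6.37001614e+02 -4.09703272e+01 -1.03864800e-01  3.10973688e-01] [ 1.3 -0.6  1.6 -1.5  2.6 -2.3  1.2  0.   0.5 -0.3  3.3 -1.2  2.6 -2.5
 -0.1 -0.   2.3 -1.   2.8 -0.3  2.4 -0.3]
clear wrist [560.52162796 240.23016686  73.        ]
knob [652.04728941 -12.37613807 189.        ] hook [515.2999473  -28.28415608 113.06801682] [498.37174977 -26.51956224 102.47536038]
```

Emit:
{"name": "servo_tool", "arguments": {
  "moves": [
    {"jaw": 1, "x": 0, "y": 0.4, "z": 5, "roll": 0},
    {"jaw": 1, "x": 0, "y": 0, "z": 5, "roll": 0},
    {"jaw": 1, "x": 0, "y": 0, "z": 4, "roll": 0},
    {"jaw": 1, "x": 0, "y": 0, "z": 0, "roll": 0},
    {"jaw": 1, "x": 0, "y": 0, "z": 0, "roll": 0}
  ]
}}

```text
time_s: 2.82
position: [511.7, -21.4, 154.1]
tcp_rot: [0.049, 0.999, 0.0, 0.001]
force: [0.3, 0.2, 0.2]
gripper_width: -0.3
grip_force: 0.0
```

Emit:
{"name": "servo_tool", "arguments": {
  "moves": [
    {"jaw": 1, "x": -0.2, "y": 0, "z": 3, "roll": 0},
    {"jaw": 1, "x": 0, "y": 0, "z": 1.0, "roll": 0},
    {"jaw": 1, "x": 0, "y": 0, "z": 0.9, "roll": 0},
    {"jaw": 1, "x": 0, "y": 0, "z": 0, "roll": 0},
    {"jaw": 1, "x": 0, "y": 0, "z": 0, "roll": 0}
  ]
}}

```text
time_s: 3.45
position: [513.3, -21.6, 104.2]
tcp_rot: [0.049, 0.999, 0.0, 0.0]
force: [0.3, -0.7, -0.0]
gripper_width: -0.5
grip_force: 0.0
```

Emit:
{"name": "servo_tool", "arguments": {
  "moves": [
    {"jaw": 1, "x": 0.5, "y": 0, "z": 0.1, "roll": 0},
    {"jaw": 1, "x": 0.5, "y": 0, "z": 0.2, "roll": 0},
    {"jaw": 1, "x": 0.5, "y": 0, "z": 0.2, "roll": 0},
    {"jaw": 1, "x": 0.5, "y": 0, "z": 0.2, "roll": 0},
    {"jaw": 1, "x": 0, "y": 0, "z": 0, "roll": 0},
    {"jaw": 1, "x": 0, "y": 0, "z": 0, "roll": 0}
  ]
}}

```text
time_s: 4.2
position: [493.1, -19.6, 96.6]
tcp_rot: [0.049, 0.999, 0.0, 0.0]
force: [0.2, -0.5, 1.0]
gripper_width: 0.0
grip_force: 0.0
```

Emit:
{"name": "servo_tool", "arguments": {
  "moves": [
    {"jaw": 1, "x": 0.2, "y": 0, "z": 0, "roll": 0},
    {"jaw": 1, "x": 0.2, "y": 0, "z": 0, "roll": 0},
    {"jaw": 1, "x": 0, "y": 0, "z": 0, "roll": 0}
  ]
}}

```text
time_s: 4.58
position: [488.9, -19.3, 96.5]
tcp_rot: [0.049, 0.999, 0.0, 0.0]
force: [0.1, 0.3, -0.5]
gripper_width: 0.2
grip_force: 0.0
```

```bash
python3 - <<'E'
from h import *
s=state();print(s["position"],s["force"])
im=eyes.snapshot("top")[:,:,::-1];cv2.imwrite("pics/t2.png",im)
c=[635.88,-37.2,-.115]
for th in(.4,.44,.47,.5):print(th,[proj("top",cab2w(c,binp(th,-39.5,y,117))).round(1) for y in(50,-50)])
o=cv2.resize(im[150:250,320:450],None,fx=5,fy=5,interpolation=cv2.INTER_CUBIC)
for a in range(0,100,10):cv2.putText(o,str(150+a),(0,a*5+4),0,.35,(0,0,255),1)
cv2.imwrite("pics/t2c.png",o)
E
```

```text
[488.90124549 -19.26605273  96.51328669] [ 0.09700787  0.32280496 -0.52466112]
0.4 [array([353.2, 235.7]), array([403.4, 242.7])]
0.44 [array([352.9, 237.5]), array([402.8, 244.5])]
0.47 [array([352.6, 238.8]), array([402.4, 245.8])]
0.5 [array([352.3, 240.1]), array([402. , 247.1])]
```

View pics/t2c.png

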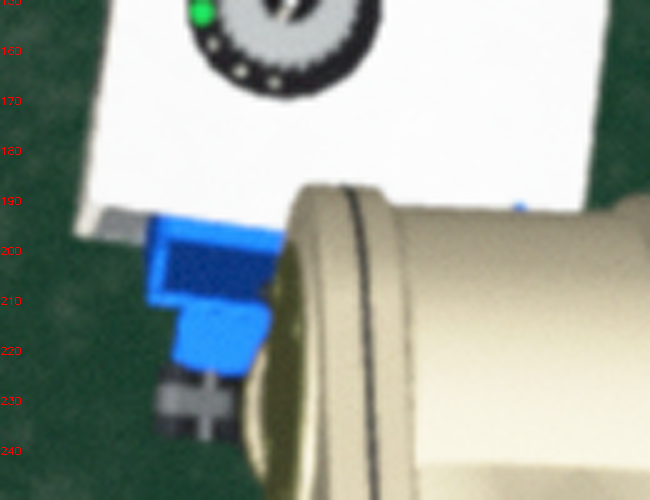

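The top view suggests the bin front wall edge is still at about row 211, as before; I'll check this against the scene camera.

```bash
python3 - <<'E'
from h import *
im=eyes.snapshot("scene")[:,:,::-1];cv2.imwrite("pics/s2.png",im)
a=cv2.imread("pics/scene0.png")
o=np.hstack([cv2.resize(i[180:300,290:420],(390,360),interpolation=cv2.INTER_CUBIC) for i in(a,im)])
cv2.imwrite("pics/s2c.png",o)
E
```

```text
(no output)
```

View pics/s2c.png

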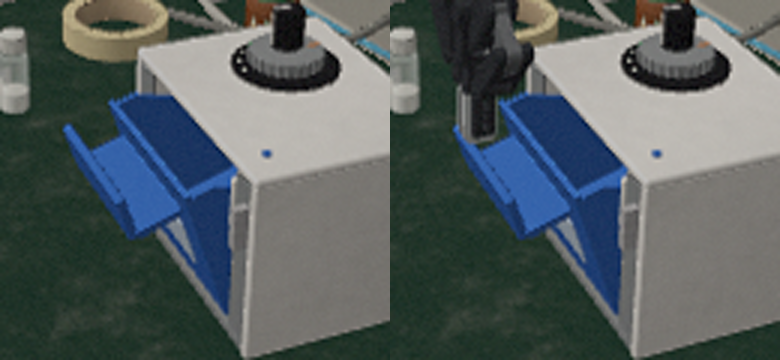

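```bash
python3 - <<'E'
from h import *
s=state();p=s["position"];print(p,s["tcp_rot"],s["q"])
for dz in(0,50,150):print(dz,proj("top",p+[0,0,dz]),proj("scene",p+[0,0,dz]))
E
```

```text
[489.03373927 -19.23292041  96.51086517] [4.88560146e-02 9.98805829e-01 7.23615684e-05 2.80334186e-05] [-0.61219938  0.11423204  0.59782565  1.95887647 -0.07261195  1.08918463
  1.48931005]
0 [377.4282005  234.69593347] [318.70619238 241.39945703]
50 [380.88412432 234.36078898] [318.62189258 219.94187179]
150 [389.15449897 233.55947229] [318.43901724 173.45355223]
```

View pics/s2.png

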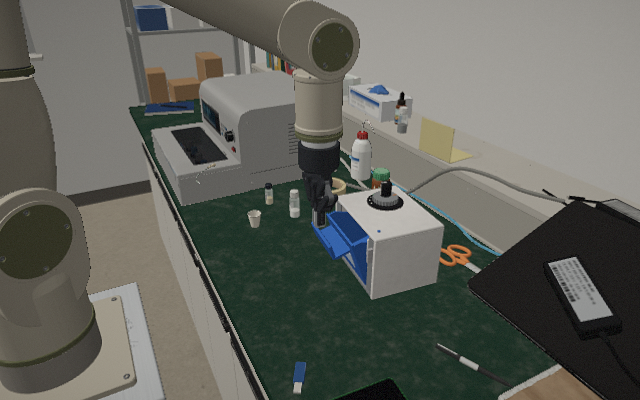

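```bash
python3 - <<'E'
from h import *
c=[635.88,-37.2,-.115]
for th in(.31,.5):
  for y in(50,0,-50):print(th,y,[(proj("scene",cab2w(c,binp(th,-36,y,z)))).round(1) for z in(117,83)])
print([proj("scene",cab2w(c,p)).round(1) for p in((-75,-95,143),(-75,95,143),(75,-95,143),(12,30,189),(-75,-95,0))])
a=cv2.imread("pics/scene0.png");b=cv2.imread("pics/s2.png")
o=np.hstack([cv2.resize(i[205:265,300:350],(400,480),interpolation=cv2.INTER_CUBIC) for i in(a,b)])
cv2.imwrite("pics/s2d.png",o)
E
```

```text
0.31 50 [array([311.6, 220.1]), array([316.3, 232.3])]
0.31 0 [array([320.2, 232.1]), array([325.1, 244.7])]
0.31 -50 [array([329.8, 245.3]), array([334.6, 258.2])]
0.5 50 [array([303.7, 227.9]), array([311.2, 238.4])]
0.5 0 [array([311.9, 240.2]), array([319.6, 251. ])]
0.5 -50 [array([321. , 253.8]), array([328.9, 264.8])]
[array([374.5, 239.2]), array([334.5, 194.6]), array([443.8, 223.8]), array([385.4, 181.4]), array([370.6, 300.1])]
```

View pics/s2d.png

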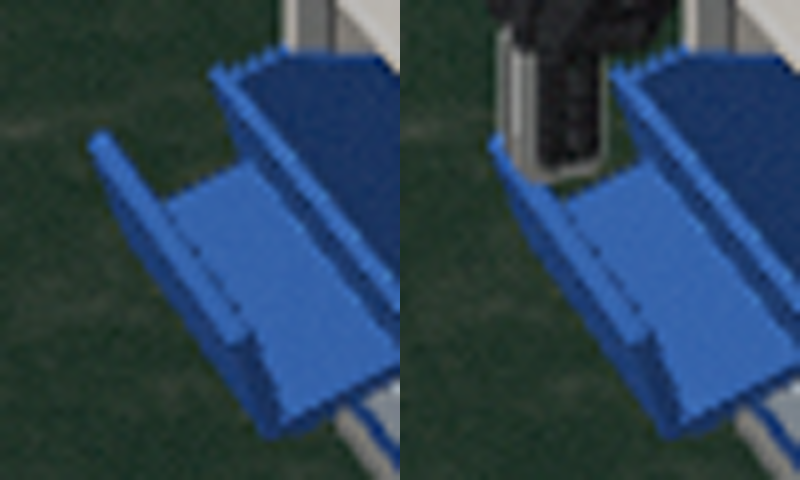

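```bash
python3 - <<'E'
from h import *
for z in(90,96.5,110,130):print(z,unproj("scene",(319.8,226.5),z))
for z in(110,150,180):print(z,unproj("top",(360,231),z))
np.save("W3.npy",wristW());im=eyes.snapshot("wrist")[:,:,::-1]
cv2.imwrite("pics/w3.png",im)
E
```

```text
90 [522.26643086  39.56548521  90.        ]
96.5 [517.37616887  30.19062216  96.5       ]
110 [507.2194709   10.71975275 110.        ]
130 [492.17251094 -18.12597972 130.        ]
110 [495.3079378   17.18830511 110.        ]
150 [494.38576828  20.89806928 150.        ]
180 [493.69414114  23.6803924  180.        ]
```

View pics/w3.png

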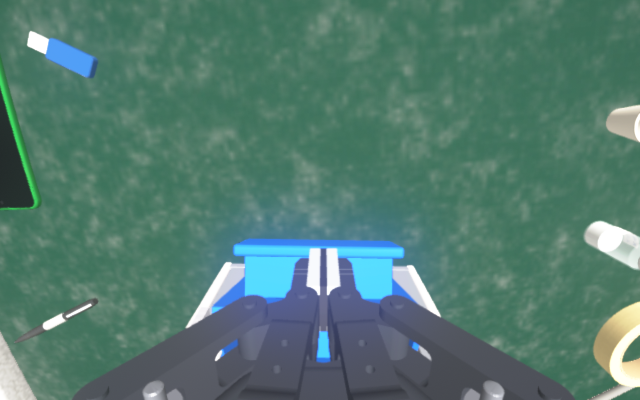

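The wrist view shows fingers centred above the lip, with tips around row 248. Scene ray and reported x,y agree at z≈130, so the real fingertips sit about 33 mm above the reported TCP and passed over the lip. I'll go back and lower until I feel something.

Emit:
{"name": "servo_tool", "arguments": {
  "moves": [
    {"jaw": 1, "x": -1.3, "y": 0, "z": 0, "roll": 0},
    {"jaw": 1, "x": -1.2, "y": 0, "z": 0, "roll": 0},
    {"jaw": 1, "x": 0, "y": 0, "z": 0.5, "roll": 0},
    {"jaw": 1, "x": 0, "y": 0, "z": 0.5, "roll": 0},
    {"jaw": 1, "x": 0, "y": 0, "z": 0.4, "roll": 0},
    {"jaw": 1, "x": 0, "y": 0, "z": 0, "roll": 0}
  ]
}}

```text
time_s: 5.48
position: [513.5, -21.7, 82.1]
tcp_rot: [0.049, 0.999, 0.0, -0.0]
force: [0.2, 0.5, 0.6]
gripper_width: -0.2
grip_force: 0.0
```

Emit:
{"name": "servo_tool", "arguments": {
  "moves": [
    {"jaw": 1, "x": 0, "y": 0, "z": 0.4, "roll": 0},
    {"jaw": 1, "x": 0, "y": 0, "z": 0.4, "roll": 0},
    {"jaw": 1, "x": 0, "y": 0, "z": 0.2, "roll": 0},
    {"jaw": 1, "x": 0, "y": 0, "z": 0, "roll": 0}
  ]
}}

```text
time_s: 5.98
position: [513.8, -21.7, 72.3]
tcp_rot: [0.049, 0.999, -0.0, -0.0]
force: [0.8, -0.7, -0.1]
gripper_width: -0.0
grip_force: 0.0
```

Emit:
{"name": "servo_tool", "arguments": {
  "moves": [
    {"jaw": 1, "x": 0.5, "y": 0, "z": 0.1, "roll": 0},
    {"jaw": 1, "x": 0.4, "y": 0, "z": 0.1, "roll": 0},
    {"jaw": 1, "x": 0.4, "y": 0, "z": 0.1, "roll": 0}
  ]
}}

```text
time_s: 6.35
position: [500.9, -20.4, 69.6]
tcp_rot: [0.049, 0.999, 0.0, 0.0]
force: [1.8, -0.5, -0.1]
gripper_width: -0.0
grip_force: 0.7
```

Emit:
{"name": "servo_tool", "arguments": {
  "moves": [
    {"jaw": 1, "x": 0.4, "y": 0, "z": 0.2, "roll": 0},
    {"jaw": 1, "x": 0.4, "y": 0, "z": 0.2, "roll": 0},
    {"jaw": 1, "x": 0.2, "y": 0, "z": 0, "roll": 0},
    {"jaw": 1, "x": 0.2, "y": 0, "z": 0, "roll": 0},
    {"jaw": 1, "x": 0.2, "y": 0, "z": 0, "roll": 0}
  ]
}}

```text
time_s: 6.98
position: [487.0, -19.1, 65.5]
tcp_rot: [0.049, 0.999, 0.0, 0.0]
force: [0.9, 0.2, 0.5]
gripper_width: -0.2
grip_force: 0.5
```

```bash
cat >>h.py <<'E'
C=[635.88,-37.2,-.115]
def lip():
    "bin angle from the left (-y side unseen) outer lip edge: blue mask in scene+top"
    out={}
    for n in("scene","top"):
        im=eyes.snapshot(n).astype(int);m=(im[...,2]>im[...,0]+50)&(im[...,2]>im[...,1]+30)
        if n=="scene": m[:215]=0;m[290:]=0;m[:,:298]=0;m[:,:]&=(np.arange(640)<345)[None]
        else: m[:190]=0;m[260:]=0;m[:,:345]=0;m[:,425:]=0
        r,c=np.nonzero(m);out[n]=(c.min(),r.min(),c.max(),r.max())
    return out
E
python3 - <<'E'
from h import *
s=state();print(s["position"],s["force"]);print(lip())
for th in (.31,.4,.45,.5):print(th,[proj(n,cab2w(C,binp(th,-39.5,y,117))).round(1) for n in("scene","top") for y in(50,-50)])
E
```

```text
[486.96558588 -19.05304104  65.54302672] [0.91375402 0.20256198 0.51223405]
{'scene': (np.int64(304), np.int64(215), np.int64(344), np.int64(265)), 'top': (np.int64(348), np.int64(191), np.int64(424), np.int64(241))}
0.31 [array([310.1, 220.8]), array([328.1, 246.1]), array([354.1, 231.3]), array([404.6, 238.4])]
0.4 [array([306.2, 224.5]), array([323.9, 250.2]), array([353.2, 235.7]), array([403.4, 242.7])]
0.45 [array([304.2, 226.6]), array([321.6, 252.5]), array([352.8, 238. ]), array([402.7, 245. ])]
0.5 [array([302.3, 228.8]), array([319.5, 254.9]), array([352.3, 240.1]), array([402. , 247.1])]
```

Emit:
{"name": "servo_tool", "arguments": {
  "moves": [
    {"jaw": 1, "x": 0.2, "y": 0, "z": 0.1, "roll": 0},
    {"jaw": 1, "x": 0.2, "y": 0, "z": 0, "roll": 0},
    {"jaw": 1, "x": 0.2, "y": 0, "z": 0, "roll": 0}
  ]
}}

```text
time_s: 7.45
position: [481.0, -18.5, 64.6]
tcp_rot: [0.049, 0.999, 0.0, 0.0]
force: [0.4, 0.4, 1.7]
gripper_width: 0.2
grip_force: 1.1
```

Emit:
{"name": "servo_tool", "arguments": {
  "moves": [
    {"jaw": 1, "x": 0.2, "y": 0, "z": 0, "roll": 0},
    {"jaw": 1, "x": 0.2, "y": 0, "z": 0, "roll": 0},
    {"jaw": 1, "x": 0, "y": 0, "z": 0, "roll": 0}
  ]
}}

```text
time_s: 7.82
position: [476.9, -18.0, 64.5]
tcp_rot: [0.049, 0.999, 0.0, -0.0]
force: [1.1, -0.3, 2.4]
gripper_width: 0.1
grip_force: 1.3
```

```bash
python3 - <<'E'
from h import *
s=state();print(s["position"],s["force"]);print(lip())
E
```

```text
[476.85809973 -18.0173762   64.50776738] [ 1.14248108 -0.29237572  2.41227153]
{'scene': (np.int64(303), np.int64(215), np.int64(344), np.int64(266)), 'top': (np.int64(347), np.int64(191), np.int64(424), np.int64(232))}
```

Emit:
{"name": "servo_tool", "arguments": {
  "moves": [
    {"jaw": 1, "x": -0.6, "y": 0, "z": 0, "roll": 0},
    {"jaw": 1, "x": -0.4, "y": 0, "z": 0.5, "roll": 0},
    {"jaw": 1, "x": 0, "y": 0, "z": 0, "roll": 0}
  ]
}}

```text
time_s: 8.3
position: [487.4, -19.1, 59.2]
tcp_rot: [0.049, 0.999, -0.0, 0.0]
force: [3.9, 0.4, -0.0]
gripper_width: -0.1
grip_force: 1.2
```

Emit:
{"name": "servo_tool", "arguments": {
  "moves": [
    {"jaw": 1, "x": 0.3, "y": 0, "z": 0, "roll": 0},
    {"jaw": 1, "x": 0.3, "y": 0, "z": 0, "roll": 0},
    {"jaw": 1, "x": 0.2, "y": 0, "z": 0, "roll": 0}
  ]
}}

```text
time_s: 8.68
position: [481.0, -18.5, 60.4]
tcp_rot: [0.049, 0.999, 0.0, 0.002]
force: [8.6, -1.3, 1.9]
gripper_width: -0.3
grip_force: 3.6
```

```bash
python3 - <<'E'
from h import *
s=state();print(s["position"],s["force"]);print(lip())
E
```

```text
[481.01083649 -18.49618474  60.43769569] [ 8.58438085 -1.27278329  1.85540796]
{'scene': (np.int64(302), np.int64(215), np.int64(344), np.int64(267)), 'top': (np.int64(347), np.int64(191), np.int64(424), np.int64(243))}
```

Bin is against its open stop (8.6 N, lip at scene column 302, so θ≈0.5). Now the vial.

Emit:
{"name": "servo_tool", "arguments": {
  "moves": [
    {"jaw": 1, "x": -0.7, "y": 0, "z": 0, "roll": 0},
    {"jaw": 1, "x": 0, "y": 0, "z": -3, "roll": 0},
    {"jaw": 1, "x": 0, "y": 0, "z": -5, "roll": 0},
    {"jaw": -1, "x": -0.6, "y": 4.58, "z": -1, "roll": 0},
    {"jaw": -1, "x": -0.6, "y": 4.58, "z": 0, "roll": 0},
    {"jaw": -1, "x": -0.6, "y": 4.58, "z": 0, "roll": 0},
    {"jaw": -1, "x": -0.6, "y": 4.58, "z": 0, "roll": 0},
    {"jaw": -1, "x": -0.6, "y": 4.58, "z": 0, "roll": 0},
    {"jaw": -1, "x": -0.8, "y": 4.58, "z": 0, "roll": 0},
    {"jaw": -1, "x": 0, "y": 0, "z": 0, "roll": 0},
    {"jaw": -1, "x": 0, "y": 0, "z": 0, "roll": 0},
    {"jaw": -1, "x": 0, "y": 0, "z": 0, "roll": 0}
  ]
}}

```text
time_s: 10.28
position: [550.6, 249.3, 149.4]
tcp_rot: [0.05, 0.999, -0.0, -0.0]
force: [-1.0, -0.2, -0.1]
gripper_width: 85.8
grip_force: 0.0
```

```bash
python3 - <<'E'
from h import *
s=state();print(s["position"],s["force"]);print(lip(),state()["gripper_width"])
W=wristW();im=eyes.snapshot("wrist");cv2.imwrite("pics/w4.png",im[:,:,::-1])
# white cap: bright, low saturation blob near predicted spot
u=proj("wrist",(557,249.5,73),W);print("pred cap",u)
g=im.astype(int);m=((g.min(2)>165)&(g.max(2)-g.min(2)<30)).astype(np.uint8)
n,l,st,ce=cv2.connectedComponentsWithStats(m)
for i in range(1,n):
    if st[i,4]>60 and np.hypot(*(ce[i]-u))<110:print(st[i],ce[i],unproj("wrist",ce[i],73,W).round(1))
E
```

```text
[550.64697339 249.28186163 149.4148123 ] [-0.95608307 -0.20129115 -0.08043723]
{'scene': (np.int64(303), np.int64(215), np.int64(344), np.int64(266)), 'top': (np.int64(348), np.int64(191), np.int64(424), np.int64(247))} 85.60374915743337
pred cap [322.07572214 205.52507623]
[313 175  26  43 937] [325.79082177 195.92636073] [548.5 253.6  73. ]
```

Emit:
{"name": "servo_tool", "arguments": {
  "moves": [
    {"jaw": -1, "x": -0.6, "y": 0.2, "z": 4, "roll": 0},
    {"jaw": -1, "x": 0, "y": 0, "z": 5, "roll": 0},
    {"jaw": -1, "x": 0, "y": 0, "z": 3, "roll": 0},
    {"jaw": -1, "x": 0, "y": 0, "z": 1.5, "roll": 0},
    {"jaw": -1, "x": 0, "y": 0, "z": 1, "roll": 0},
    {"jaw": -1, "x": 0, "y": 0, "z": 0, "roll": 0}
  ]
}}

```text
time_s: 11.18
position: [557.1, 252.3, 4.8]
tcp_rot: [0.049, 0.999, 0.0, 0.0]
force: [0.6, -0.1, 0.4]
gripper_width: 85.6
grip_force: 0.0
```

Emit:
{"name": "servo_tool", "arguments": {
  "moves": [
    {"jaw": 0.2, "x": 0, "y": 0, "z": 0.3, "roll": 0},
    {"jaw": 0.5, "x": 0, "y": 0, "z": 0, "roll": 0},
    {"jaw": 0.7, "x": 0, "y": 0, "z": 0, "roll": 0},
    {"jaw": 1, "x": 0, "y": 0, "z": 0, "roll": 0},
    {"jaw": 1, "x": 0, "y": 0, "z": 0, "roll": 0},
    {"jaw": 1, "x": 0, "y": 0, "z": 0, "roll": 0},
    {"jaw": 1, "x": 0, "y": 0, "z": 0, "roll": 0}
  ]
}}

```text
time_s: 12.05
position: [557.1, 252.4, 1.9]
tcp_rot: [0.049, 0.999, 0.0, 0.0]
force: [-0.9, -0.8, 5.5]
gripper_width: 25.9
grip_force: 58.8
```

Emit:
{"name": "servo_tool", "arguments": {
  "moves": [
    {"jaw": 1, "x": 0, "y": 0, "z": -3, "roll": 0},
    {"jaw": 1, "x": 0, "y": 0, "z": -5, "roll": 0},
    {"jaw": 1, "x": 0, "y": 0, "z": -5, "roll": 0},
    {"jaw": 1, "x": 0, "y": -3, "z": -2.5, "roll": 0},
    {"jaw": 1, "x": -0.2, "y": -4.2, "z": 0, "roll": 0},
    {"jaw": 1, "x": -0.2, "y": -4.2, "z": 0, "roll": 0},
    {"jaw": 1, "x": -0.2, "y": -4.2, "z": 0, "roll": 0},
    {"jaw": 1, "x": -0.2, "y": -4.2, "z": 0, "roll": 0},
    {"jaw": 1, "x": -0.2, "y": -4.2, "z": 0, "roll": 0},
    {"jaw": 1, "x": 0, "y": -3.9, "z": 0, "roll": 0},
    {"jaw": 1, "x": 0, "y": 0, "z": 0, "roll": 0},
    {"jaw": 1, "x": 0, "y": 0, "z": 0, "roll": 0},
    {"jaw": 1, "x": 0, "y": 0, "z": 0, "roll": 0}
  ]
}}

```text
time_s: 13.68
position: [539.6, -25.1, 156.2]
tcp_rot: [0.048, 0.999, 0.0, -0.0]
force: [0.1, -0.4, -0.4]
gripper_width: 25.8
grip_force: 58.9
```

```bash
python3 - <<'E'
from h import *
s=state();print(s["position"],s["force"],s["gripper_width"])
W=wristW();im=eyes.snapshot("wrist");cv2.imwrite("pics/w5.png",im[:,:,::-1])
g=im.astype(int);m=((g[...,2]>g[...,0]+50)&(g[...,2]>g[...,1]+30)).astype(np.uint8)
n,l,st,ce=cv2.connectedComponentsWithStats(m)
print(st[st[:,4]>100])
# front wall top inner edge, lip edge and cabinet front predicted
for y in(-50,50):print([proj("wrist",cab2w(C,binp(.5,x,y,z)),W).round(0) for x,z in((-36,117),(-39.5,117),(0,108),(5,108))],proj("wrist",cab2w(C,(-75,y*1.9,143)),W).round(0))
# column profile of classes off to the side of the fingers
for u in(255,385):print(u,[(r,*im[r,u]) for r in range(100,330,6)])
E
```

```text
[539.56484186 -25.13596121 156.24355293] [ 0.14014531 -0.39031372 -0.44648507] 25.843769887335796
[[     0      0    640    400 236099]
 [    86      0     43     27    705]
 [   232    117    176    137  19017]
 [   580    379     33      8    121]]
[array([254., 122.]), array([254., 118.]), array([254., 172.]), array([253., 179.])] [185. 252.]
[array([389., 125.]), array([389., 120.]), array([388., 175.]), array([388., 181.])] [453. 257.]
255 [(100, np.uint8(41), np.uint8(71), np.uint8(67)), (106, np.uint8(38), np.uint8(70), np.uint8(67)), (112, np.uint8(38), np.uint8(70), np.uint8(69)), (118, np.uint8(45), np.uint8(81), np.uint8(116)), (124, np.uint8(33), np.uint8(95), np.uint8(195)), (130, np.uint8(45), np.uint8(75), np.uint8(79)), (136, np.uint8(52), np.uint8(78), np.uint8(84)), (142, np.uint8(50), np.uint8(78), np.uint8(85)), (148, np.uint8(46), np.uint8(76), np.uint8(84)), (154, np.uint8(46), np.uint8(75), np.uint8(86)), (160, np.uint8(49), np.uint8(77), np.uint8(88)), (166, np.uint8(41), np.uint8(73), np.uint8(86)), (172, np.uint8(49), np.uint8(126), np.uint8(236)), (178, np.
[... 2544 characters left out ...]
250, np.uint8(58), np.uint8(73), np.uint8(118)), (256, np.uint8(239), np.uint8(237), np.uint8(240)), (262, np.uint8(242), np.uint8(241), np.uint8(244)), (268, np.uint8(242), np.uint8(241), np.uint8(244)), (274, np.uint8(241), np.uint8(241), np.uint8(243)), (280, np.uint8(232), np.uint8(231), np.uint8(235)), (286, np.uint8(87), np.uint8(88), np.uint8(96)), (292, np.uint8(71), np.uint8(72), np.uint8(81)), (298, np.uint8(69), np.uint8(70), np.uint8(78)), (304, np.uint8(68), np.uint8(69), np.uint8(75)), (310, np.uint8(66), np.uint8(67), np.uint8(73)), (316, np.uint8(64), np.uint8(65), np.uint8(70)), (322, np.uint8(58), np.uint8(59), np.uint8(63)), (328, np.uint8(59), np.uint8(60), np.uint8(65))]
```

Prediction and image agree at every edge (lip, front wall, cabinet front), and the bin is open. Lowering now.

Emit:
{"name": "servo_tool", "arguments": {
  "moves": [
    {"jaw": 1, "x": 0, "y": 0, "z": 3, "roll": 0},
    {"jaw": 1, "x": 0, "y": 0, "z": 2, "roll": 0},
    {"jaw": 1, "x": 0, "y": 0, "z": 1, "roll": 0},
    {"jaw": 1, "x": 0, "y": 0, "z": 0, "roll": 0}
  ]
}}

```text
time_s: 14.22
position: [539.4, -26.1, 96.2]
tcp_rot: [0.049, 0.999, -0.0, -0.0]
force: [0.2, -0.4, 0.2]
gripper_width: 25.6
grip_force: 58.9
```

Emit:
{"name": "servo_tool", "arguments": {
  "moves": [
    {"jaw": 1, "x": -0.15, "y": 0, "z": 0.4, "roll": 0},
    {"jaw": 1, "x": -0.15, "y": 0, "z": 0.4, "roll": 0},
    {"jaw": 1, "x": 0, "y": 0, "z": 0, "roll": 0}
  ]
}}

```text
time_s: 14.6
position: [542.6, -26.8, 88.4]
tcp_rot: [0.049, 0.999, -0.0, -0.0]
force: [-0.9, 0.3, 0.5]
gripper_width: 25.2
grip_force: 58.9
```

Emit:
{"name": "servo_tool", "arguments": {
  "moves": [
    {"jaw": 0.2, "x": 0, "y": 0, "z": 0, "roll": 0},
    {"jaw": 0, "x": 0, "y": 0, "z": 0, "roll": 0},
    {"jaw": -0.1, "x": 0, "y": 0, "z": 0, "roll": 0},
    {"jaw": -0.1, "x": 0, "y": 0, "z": 0, "roll": 0},
    {"jaw": -0.1, "x": 0, "y": 0, "z": 0, "roll": 0}
  ]
}}

```text
time_s: 15.22
position: [542.5, -26.7, 88.5]
tcp_rot: [0.049, 0.999, 0.0, -0.0]
force: [-0.5, -0.1, 0.2]
gripper_width: 46.8
grip_force: 0.0
```

Emit:
{"name": "servo_tool", "arguments": {
  "moves": [
    {"jaw": -0.1, "x": 0, "y": 0, "z": -2, "roll": 0},
    {"jaw": -0.1, "x": 0, "y": 0, "z": -4, "roll": 0},
    {"jaw": -0.1, "x": 0, "y": 0, "z": -4, "roll": 0},
    {"jaw": -0.1, "x": 0, "y": 0, "z": 0, "roll": 0},
    {"jaw": -0.1, "x": 0, "y": 0, "z": 0, "roll": 0}
  ]
}}

```text
time_s: 15.85
position: [542.2, -26.6, 187.9]
tcp_rot: [0.049, 0.999, 0.0, -0.0]
force: [-0.4, 0.2, -0.3]
gripper_width: 47.3
grip_force: 0.0
```

```bash
python3 - <<'E'
from h import *
s=state();print(s["position"],s["force"],s["gripper_width"]);W=wristW()
im=eyes.snapshot("wrist");cv2.imwrite("pics/w6.png",im[:,:,::-1])
g=im.astype(int);m=((g.min(2)>120)&(g.max(2)-g.min(2)<50)).astype(np.uint8)
n,l,st,ce=cv2.connectedComponentsWithStats(m)
for i in range(1,n):
    if st[i,4]>40 and 200<ce[i][0]<440:print(st[i],ce[i].round(0))
for th,x,z in((.5,5,108),(.5,19,78),(.5,35,78),(.5,60,20)):print(x,z,proj("wrist",cab2w(C,binp(th,x,0,z)),W).round(0))
for r in range(150,262,7):print(r,["%02x%02x%02x"%tuple(im[r,u]) for u in range(250,400,11)])
print(lip())
E
```

```text
[542.22543302 -26.6237722  187.86627603] [-0.39149944  0.17164769 -0.33858009] 47.29207545076547
[312 180  25  36 733] [323. 197.]
[  204   189   233   174 16988] [313. 269.]
[ 323  303   59   55 1704] [351. 328.]
[425 382  30   7 104] [439. 385.]
5 108 [322. 168.]
19 78 [322. 192.]
35 78 [322. 209.]
60 20 [321. 241.]
150 ['284545', '31494e', '3687f5', '3a8bf6', '3c8ef7', '4091f8', '4294f9', '4597fa', '4899fa', '4b9bfb', '4d9efb', '4fa0fb', '25454e', '2e484c']
157 ['244345', '29454b', '3788f5', '3a8cf6', '3e8ef7', '4091f8', '4394f9', '4697fa', '489afa', '4a9bfb', '4d9dfb', '50a1fb', '24444e', '2c484d']
164 ['3080f1', '3384f3', '3484f3', '3787f4', '398af6', '3c8df7', '3f8ff8', '4191f8', '4393f9', '4594f9', '4797fa', '4899fa', '4796f9', '49a0f9']
171 ['2559b1', '204384', '204486', '214689', '23478b', '23478c', '24488d', '24488e', '24488d', '23478c', '22478a', '204589', '1f4486', '3162b8']
178 ['23488c', '224584', '244687', '244789', '26488b', '26488c', '284a8e', '274a8e', '27498e', '26498d', '24488b', '234689', '224686', '295299']
185 ['254583', '26447f', '264687', '28488a', '29498c', 
[... 980 characters left out ...]
f0', 'f0eff2', 'efeef2', 'eeedf0', 'efeef1', 'eeedf0', 'efedf1', 'eeecef', 'e9e7eb', 'e9e7ea', 'e7e5e8', 'e6e3e5', 'e5e3e3']
241 ['efeef0', 'f0eff1', 'f0eff2', 'efeef2', 'f1f0f3', 'f1eff3', 'efeef1', 'eeeef1', 'efeef2', 'edecf0', 'eeedf0', 'ecebef', 'ecebee', 'eae9ec']
248 ['f1f0f2', 'f1f0f2', 'f1f0f2', 'f0eff2', 'f1f0f3', 'f0eff3', 'efeef1', 'f1f0f3', 'f0f0f3', 'efeef1', 'edecef', 'ecebee', 'ebeaed', 'eae9ec']
255 ['f1f0f3', 'adaeb4', '50505a', 'f0eef1', 'eeedf0', 'efeef1', 'f0eff2', 'efeef1', 'efeef1', 'edecef', 'ecebef', '484953', 'a7a9af', 'ecebed']
{'scene': (np.int64(303), np.int64(215), np.int64(344), np.int64(266)), 'top': (np.int64(348), np.int64(193), np.int64(390), np.int64(245))}
```

Vial stands in the bin against the front wall (blob at (323,197), predicted (322,192)). Next I'll go in front of the lip with the fingers shut.

Emit:
{"name": "servo_tool", "arguments": {
  "moves": [
    {"jaw": 1, "x": 3.2, "y": 0.06, "z": 0, "roll": 0},
    {"jaw": 1, "x": 3.2, "y": 0.06, "z": 0, "roll": 0},
    {"jaw": 1, "x": 3.2, "y": 0.06, "z": 0, "roll": 0},
    {"jaw": 1, "x": 0, "y": 0, "z": 0, "roll": 0},
    {"jaw": 1, "x": 0, "y": 0, "z": 5, "roll": 0},
    {"jaw": 1, "x": 0, "y": 0, "z": 5, "roll": 0},
    {"jaw": 1, "x": 0, "y": 0, "z": 3.8, "roll": 0},
    {"jaw": 1, "x": 0, "y": 0, "z": 0, "roll": 0},
    {"jaw": 1, "x": 0, "y": 0, "z": 0, "roll": 0}
  ]
}}

```text
time_s: 17.12
position: [448.2, -15.7, 51.6]
tcp_rot: [0.049, 0.999, -0.0, 0.001]
force: [-0.0, 0.9, 0.2]
gripper_width: -0.1
grip_force: 0.0
```

Emit:
{"name": "servo_tool", "arguments": {
  "moves": [
    {"jaw": 1, "x": -0.4, "y": 0, "z": 0, "roll": 0},
    {"jaw": 1, "x": -0.4, "y": 0, "z": 0, "roll": 0},
    {"jaw": 1, "x": -0.3, "y": 0, "z": 0, "roll": 0},
    {"jaw": 1, "x": -0.3, "y": 0, "z": 0, "roll": 0},
    {"jaw": 1, "x": -0.3, "y": 0, "z": -0.2, "roll": 0},
    {"jaw": 1, "x": -0.3, "y": 0, "z": -0.2, "roll": 0},
    {"jaw": 1, "x": -0.3, "y": 0, "z": -0.2, "roll": 0}
  ]
}}

```text
time_s: 18.0
position: [469.1, -17.8, 56.3]
tcp_rot: [0.049, 0.999, 0.0, -0.001]
force: [-5.1, 0.1, 4.2]
gripper_width: 0.5
grip_force: 2.5
```

```bash
python3 - <<'E'
from h import *
s=state();print(s["position"],s["force"]);print(lip())
E
```

```text
[469.07783885 -17.7719675   56.31070821] [-5.14930711  0.05277687  4.20879721]
{'scene': (np.int64(316), np.int64(215), np.int64(344), np.int64(262)), 'top': (np.int64(348), np.int64(191), np.int64(424), np.int64(236))}
```

Emit:
{"name": "servo_tool", "arguments": {
  "moves": [
    {"jaw": 1, "x": -0.2, "y": 0, "z": -0.2, "roll": 0},
    {"jaw": 1, "x": -0.2, "y": 0, "z": -0.16, "roll": 0},
    {"jaw": 1, "x": -0.2, "y": 0, "z": -0.16, "roll": 0},
    {"jaw": 1, "x": -0.2, "y": 0, "z": -0.15, "roll": 0}
  ]
}}

```text
time_s: 18.6
position: [478.2, -18.7, 63.3]
tcp_rot: [0.049, 0.999, 0.0, 0.0]
force: [-2.8, -0.2, 1.3]
gripper_width: -0.2
grip_force: 1.3
```

Emit:
{"name": "servo_tool", "arguments": {
  "moves": [
    {"jaw": 1, "x": -0.2, "y": 0, "z": -0.14, "roll": 0},
    {"jaw": 1, "x": -0.2, "y": 0, "z": -0.14, "roll": 0}
  ]
}}

```text
time_s: 18.85
position: [482.2, -19.1, 66.1]
tcp_rot: [0.049, 0.999, 0.0, 0.0]
force: [-1.8, -0.9, 0.6]
gripper_width: 0.0
grip_force: 1.0
```

Emit:
{"name": "servo_tool", "arguments": {
  "moves": [
    {"jaw": 1, "x": -0.15, "y": 0, "z": -0.1, "roll": 0},
    {"jaw": 1, "x": -0.15, "y": 0, "z": -0.1, "roll": 0},
    {"jaw": 1, "x": -0.15, "y": 0, "z": -0.09, "roll": 0}
  ]
}}

```text
time_s: 19.23
position: [485.3, -19.4, 68.3]
tcp_rot: [0.049, 0.999, -0.0, -0.001]
force: [-6.3, -0.4, -2.2]
gripper_width: 0.1
grip_force: 3.3
```

Emit:
{"name": "servo_tool", "arguments": {
  "moves": [
    {"jaw": 1, "x": -0.15, "y": 0, "z": -0.09, "roll": 0},
    {"jaw": 1, "x": -0.15, "y": 0, "z": -0.08, "roll": 0}
  ]
}}

```text
time_s: 19.48
position: [486.1, -19.5, 68.9]
tcp_rot: [0.049, 0.999, -0.0, -0.004]
force: [-12.4, 0.7, -4.1]
gripper_width: 0.4
grip_force: 6.4
```

Emit:
{"name": "servo_tool", "arguments": {
  "moves": [
    {"jaw": 1, "x": -0.15, "y": 0, "z": -0.08, "roll": 0},
    {"jaw": 1, "x": -0.15, "y": 0, "z": -0.08, "roll": 0}
  ]
}}

```text
time_s: 19.73
position: [490.7, -19.9, 71.4]
tcp_rot: [0.049, 0.999, -0.0, -0.002]
force: [-6.8, -1.0, 1.6]
gripper_width: 0.1
grip_force: 3.3
```

Emit:
{"name": "servo_tool", "arguments": {
  "moves": [
    {"jaw": 1, "x": 0, "y": 0, "z": 0, "roll": 0}
  ]
}}

```text
time_s: 19.85
position: [492.2, -20.1, 72.1]
tcp_rot: [0.049, 0.999, -0.0, -0.0]
force: [-4.3, -1.3, 2.5]
gripper_width: -0.1
grip_force: 1.8
```

Emit:
{"name": "servo_tool", "arguments": {
  "moves": [
    {"jaw": 1, "x": -0.1, "y": 0, "z": -0.05, "roll": 0}
  ]
}}

```text
time_s: 19.98
position: [493.3, -20.2, 72.7]
tcp_rot: [0.049, 0.999, 0.0, -0.0]
force: [-3.9, -2.0, 2.3]
gripper_width: 0.2
grip_force: 1.9
```

Emit:
{"name": "servo_tool", "arguments": {
  "moves": [
    {"jaw": 1, "x": -0.1, "y": 0, "z": -0.05, "roll": 0}
  ]
}}

```text
time_s: 20.1
position: [494.7, -20.2, 73.3]
tcp_rot: [0.049, 0.999, 0.0, 0.0]
force: [-1.9, -0.6, 0.9]
gripper_width: 0.2
grip_force: 1.1
```

Emit:
{"name": "servo_tool", "arguments": {
  "moves": [
    {"jaw": 1, "x": -0.1, "y": 0, "z": -0.05, "roll": 0},
    {"jaw": 1, "x": -0.1, "y": 0, "z": -0.05, "roll": 0}
  ]
}}

```text
time_s: 20.35
position: [496.7, -20.3, 74.3]
tcp_rot: [0.049, 0.999, 0.0, 0.0]
force: [-2.3, 0.8, 0.2]
gripper_width: 0.1
grip_force: 1.1
```

Emit:
{"name": "servo_tool", "arguments": {
  "moves": [
    {"jaw": 1, "x": -0.1, "y": 0, "z": -0.04, "roll": 0},
    {"jaw": 1, "x": -0.1, "y": 0, "z": -0.04, "roll": 0}
  ]
}}

```text
time_s: 20.6
position: [497.8, -20.5, 74.8]
tcp_rot: [0.049, 0.999, 0.0, -0.001]
force: [-6.6, 0.3, 1.3]
gripper_width: -0.1
grip_force: 3.1
```

Emit:
{"name": "servo_tool", "arguments": {
  "moves": [
    {"jaw": 1, "x": -0.1, "y": 0, "z": -0.04, "roll": 0},
    {"jaw": 1, "x": -0.1, "y": 0, "z": -0.04, "roll": 0}
  ]
}}

```text
time_s: 20.85
position: [498.7, -20.6, 75.2]
tcp_rot: [0.049, 0.999, 0.0, -0.002]
force: [-10.1, 0.6, 2.6]
gripper_width: 0.1
grip_force: 5.1
```

Force rose to 12.4 N, fell to 2 N after the click, and now rises at about 4 N/mm, which is the buffer: the bin is latched. I'll retreat and move to look down on the knob.

Emit:
{"name": "servo_tool", "arguments": {
  "moves": [
    {"jaw": 1, "x": 0.5, "y": 0, "z": 0, "roll": 0},
    {"jaw": 1, "x": 2.5, "y": 0, "z": 0, "roll": 0},
    {"jaw": 1, "x": 1, "y": 0, "z": -4, "roll": 0},
    {"jaw": 1, "x": 0, "y": 0, "z": -5, "roll": 0},
    {"jaw": 1, "x": 0, "y": 0, "z": -5.5, "roll": 0},
    {"jaw": 1, "x": -5, "y": 0.5, "z": 0, "roll": 0},
    {"jaw": 0.2, "x": -5, "y": 0.5, "z": 0, "roll": 0},
    {"jaw": -0.1, "x": -5, "y": 0.5, "z": 0, "roll": 0},
    {"jaw": -0.1, "x": -5, "y": 0.5, "z": 0, "roll": 0},
    {"jaw": -0.1, "x": -5, "y": 0.5, "z": 0, "roll": 0},
    {"jaw": -0.1, "x": -1.2, "y": 0, "z": 0, "roll": 0},
    {"jaw": -0.1, "x": 0, "y": 0, "z": 0, "roll": 0},
    {"jaw": -0.1, "x": 0, "y": 0, "z": 0, "roll": 0},
    {"jaw": -0.1, "x": 0, "y": 0, "z": 0, "roll": 0}
  ]
}}

```text
time_s: 22.6
position: [723.4, -17.4, 221.7]
tcp_rot: [0.049, 0.999, 0.0, 0.001]
force: [0.7, -0.4, -0.2]
gripper_width: 46.9
grip_force: 0.0
```

```bash
cat >>h.py <<'E'
def knob(save):
    s=state();print(s["position"].round(1),s["q"].round(2),s["force"].round(1),s["gripper_width"])
    W=wristW();im=eyes.snapshot("wrist");cv2.imwrite(save,im[:,:,::-1])
    g=im.astype(int)
    # rectify onto the knob-top plane (z=189), cabinet axes, 0.25 mm/px, 60 mm square
    def rect(z,half,k):
        N=int(2*half*k);mx=np.zeros((N,N),np.float32);my=mx.copy()
        H,_=cv2.findHomography(np.array([[0,0],[N,0],[N,N],[0,N]],float),np.array([proj("wrist",cab2w(C,(12+half-2*half*r/N,30+half-2*half*c/N,z)),W) for c,r in((0,0),(N,0),(N,N),(0,N))]))
        return cv2.warpPerspective(im,np.linalg.inv(H),(N,N),flags=cv2.INTER_CUBIC)
    k=3;a=rect(189,20,k);b=rect(143,50,k);c=rect(158,40,k)
    def cen(m,im,half):
        n,l,st,ce=cv2.connectedComponentsWithStats(m.astype(np.uint8))
        return [(st[i,4]/k**2,(12+half-ce[i][1]/k).round(1),(30+half-ce[i][0]/k).round(1)) for i in range(1,n) if st[i,4]>8]
    ai=a.astype(int);wm=(ai.min(2)>150)&(ai.max(2)-ai.min(2)<50)
    yy,xx=np.mgrid[:wm.shape[0],:wm.shape[1]];
    dk=(ai.max(2)<70);print("black centre",cen(cv2.morphologyEx(dk.astype(np.uint8),cv2.MORPH_OPEN,np.ones((5,5))),a,20))
    n,l,st,ce=cv2.connectedComponentsWithStats(wm.astype(np.uint8))
    for i in range(1,n):
        if st[i,4]>15 and st[i,4]<900:
            q=np.argwhere(l==i).astype(float);X=32-q[:,0]/k-20+20;Y=50-q[:,1]/k
            ctr=(X.mean(),Y.mean());u,sv,v=np.linalg.svd(np.c_[X-X.mean(),Y-Y.mean()],full_matrices=False)
            t=(np.c_[X-ctr[0],Y-ctr[1]])@v[0]
            e=[np.array(ctr)+v[0]*t.max(),np.array(ctr)+v[0]*t.min()]
            print("white",st[i,4],np.round(ctr,1),np.round(e,1),"ang of axis",np.arctan2(v[0][1],-v[0][0]).round(3))
    bi=b.astype(int);print("green",cen((bi[...,1]>bi[...,0]+60)&(bi[...,1]>bi[...,2]+50),b,50))
    ci=c.astype(int);print("orange",cen((ci[...,0]>ci[...,2]+60)&(ci[...,0]>150),c,40))
    cv2.imwrite(save.replace(".png","k.png"),a[:,:,::-1])
E
python3 - <<'E'
from h import *
knob("pics/w7.png");print(lip())
for th in (-.1,0,.1,.15,.2):print(th,[proj(n,cab2w(C,binp(th,-39.5,y,117))).round(1) for n in("scene","top") for y in(50,-50)])
print("dot expected",12-32.5*np.cos(1.3),30+32.5*np.sin(1.3))
E
```

```text
[723.4 -17.4 221.7] [-0.41  0.61  0.64  1.13 -0.35  1.51  1.63] [ 0.7 -0.4 -0.2] 46.94293910848202
black centre []
white 27 [-6.3 49.5] [[-7.4 49.6]
 [-5.3 49.4]] ang of axis 0.087
green [(np.float64(63.77777777777778), np.float64(3.3), np.float64(61.1))]
orange [(np.float64(22.77777777777778), np.float64(31.8), np.float64(25.9))]
{'scene': (np.int64(320), np.int64(215), np.int64(344), np.int64(256)), 'top': (np.int64(349), np.int64(193), np.int64(358), np.int64(201))}
-0.1 [array([330.5, 208.1]), array([350.5, 232. ]), array([358.1, 207.6]), array([409.5, 214.7])]
0 [array([325.2, 210.5]), array([344.7, 234.7]), array([357.1, 213.8]), array([408.4, 220.9])]
0.1 [array([320.1, 213.4]), array([339.1, 238. ]), array([356.1, 219.7]), array([407.2, 226.9])]
0.15 [array([317.6, 215. ]), array([336.4, 239.7]), array([355.6, 222.6]), array([406.6, 229.8])]
0.2 [array([315.2, 216.7]), array([333.7, 241.6]), array([355.2, 225.4]), array([406. , 232.6])]
dot expected 3.306288069700912 61.31564102605877
```

The green dot lands within 0.3 mm of its model position, so the pose is good. Next, read the pointer from the rectified patch.

```bash
python3 - <<'E'
import cv2,numpy as np
a=cv2.imread("pics/w7k.png",0);b=cv2.resize(a,(30,30),interpolation=cv2.INTER_AREA)
for r in b:print(" ".join("%3d"%v for v in r))
E
```

```text
71  71  71  71  72  81  80  78 107 148 153 155 160 162 161 162 162 170 171 160 147 140 156 128  79  75  75  76  76  77
 71  71  71  71  84 140 137 131 150 158 161 162 162 162 162 163 164 172 173 165 163 161 159 144 107  92 106  86  76  77
 70  70  70  71  86 141 156 161 162 162 162 162 162 163 163 163 165 173 173 164 164 164 164 163 153 144 160 115  76  76
 73  73  85  84 112 150 161 162 162 162 163 163 163 163 163 163 167 172 171 163 163 164 164 164 164 159 152 107  76  76
 81  93 147 142 154 162 162 162 162 163 163 163 163 163 163 163 168 172 170 164 164 164 164 164 164 164 160 135  97  89
 72  92 146 158 162 162 162 162 163 162 163 163 163 163 163 163 165 169 166 163 163 164 163 164 164 164 164 161 147 146
 70  89 146 162 162 162 163 163 163 163 163 163 162 152 132 149 153 139 156 164 164 164 164 164 164 164 164 165 157 146
103 122 159 162 162 163 163 163 163 163 160 140 126  95  74  86  88  80 120 154 157 163 164 164 164 164 164 165 164 144
158 156 162 163 163 163 163 163 163 161 142  87  71  69  69  70  70  71  74  91 104 152 165 164 165 165 165 165 165 160
150 162 163 163 163 1
[... 1798 characters left out ...]
 166 167 167 167 167 167 167 167 168 169 167 167 167 167 168 168 168 168 168 168 168 168 168 166 132
 86 147 165 169 167 167 167 167 167 167 167 167 167 167 168 168 167 168 168 168 168 168 168 168 168 168 168 168 161 119
 76  99 113 156 169 167 167 168 168 168 168 168 168 168 168 168 168 168 168 168 168 168 168 168 169 169 169 162 159 137
 85  75  75  98 158 171 168 168 168 168 168 168 168 169 169 169 169 169 169 169 168 168 168 169 169 169 155 110 102  92
218  96  73  87 152 173 173 169 169 169 168 169 168 169 169 169 169 169 169 169 169 169 169 169 170 166 116  80  80  80
173  87  74  78 108 118 134 174 173 170 168 169 169 169 169 169 169 169 169 169 169 170 171 169 162 165 116  80  80  81
```

Pointer reads about +0.215 rad and the knob is centred where the model puts it, so the turn needed is about +1.085. Move over it and pre-rotate by -0.6.

Emit:
{"name": "servo_tool", "arguments": {
  "moves": [
    {"jaw": -0.1, "x": 3.63, "y": 0.08, "z": 0, "roll": 0},
    {"jaw": -0.1, "x": 3.64, "y": 0.07, "z": 0, "roll": 0},
    {"jaw": -0.1, "x": 0, "y": 0, "z": 0, "roll": -0.15},
    {"jaw": -0.1, "x": 0, "y": 0, "z": 0, "roll": -0.15},
    {"jaw": -0.1, "x": 0, "y": 0, "z": 0, "roll": -0.15},
    {"jaw": -0.1, "x": 0, "y": 0, "z": 0, "roll": -0.15},
    {"jaw": -0.1, "x": 0, "y": 0, "z": 0, "roll": 0},
    {"jaw": -0.1, "x": 0, "y": 0, "z": 0, "roll": 0},
    {"jaw": -0.1, "x": 0, "y": 0, "z": 0, "roll": 0}
  ]
}}

```text
time_s: 23.88
position: [651.6, -8.9, 220.8]
tcp_rot: [-0.248, 0.969, 0.0, 0.0]
force: [0.2, 0.4, -0.5]
gripper_width: 47.2
grip_force: 0.0
```

```bash
python3 - <<'E'
from h import *
s=state();print(s["position"],s["q"].round(2),s["tcp_rot"]);print(cab2w(C,(12,30,0)))
E
```

```text
[651.56966742  -8.93109253 220.80345275] [-0.46  0.41  0.56  1.37 -0.22  1.42  2.17] [-2.47596489e-01  9.68863239e-01  2.30773199e-05  3.53941464e-05]
[651.24313806  -8.77511673   0.        ]
```

Emit:
{"name": "servo_tool", "arguments": {
  "moves": [
    {"jaw": -0.1, "x": 0, "y": 0, "z": 4, "roll": 0},
    {"jaw": -0.1, "x": 0, "y": 0, "z": 3, "roll": 0},
    {"jaw": -0.1, "x": 0, "y": 0, "z": 1, "roll": 0},
    {"jaw": -0.1, "x": 0, "y": 0, "z": 0.6, "roll": 0},
    {"jaw": -0.1, "x": 0, "y": 0, "z": 0, "roll": 0}
  ]
}}

```text
time_s: 24.5
position: [652.0, -9.1, 135.5]
tcp_rot: [-0.248, 0.969, -0.0, 0.0]
force: [0.2, -1.1, -0.4]
gripper_width: 47.2
grip_force: 0.0
```

Emit:
{"name": "servo_tool", "arguments": {
  "moves": [
    {"jaw": 0.2, "x": 0, "y": 0, "z": 0, "roll": 0},
    {"jaw": 0.4, "x": 0, "y": 0, "z": 0, "roll": 0},
    {"jaw": 0.52, "x": 0, "y": 0, "z": 0, "roll": 0},
    {"jaw": 0.6, "x": 0, "y": 0, "z": 0, "roll": 0},
    {"jaw": 0.7, "x": 0, "y": 0, "z": 0, "roll": 0},
    {"jaw": 0.7, "x": 0, "y": 0, "z": 0, "roll": 0}
  ]
}}

```text
time_s: 25.25
position: [652.5, -9.9, 135.9]
tcp_rot: [-0.248, 0.969, -0.001, 0.001]
force: [1.6, -3.3, 5.7]
gripper_width: 19.4
grip_force: 58.5
```

Emit:
{"name": "servo_tool", "arguments": {
  "moves": [
    {"jaw": 0.7, "x": 0, "y": 0, "z": 0, "roll": 0.12},
    {"jaw": 0.7, "x": 0, "y": 0, "z": 0, "roll": 0.12},
    {"jaw": 0.7, "x": 0, "y": 0, "z": 0, "roll": 0.12},
    {"jaw": 0.7, "x": 0, "y": 0, "z": 0, "roll": 0.12},
    {"jaw": 0.7, "x": 0, "y": 0, "z": 0, "roll": 0.12},
    {"jaw": 0.7, "x": 0, "y": 0, "z": 0, "roll": 0.12},
    {"jaw": 0.7, "x": 0, "y": 0, "z": 0, "roll": 0.12},
    {"jaw": 0.7, "x": 0, "y": 0, "z": 0, "roll": 0.12},
    {"jaw": 0.7, "x": 0, "y": 0, "z": 0, "roll": 0.12},
    {"jaw": 0.7, "x": 0, "y": 0, "z": 0, "roll": 0},
    {"jaw": 0.7, "x": 0, "y": 0, "z": 0, "roll": 0}
  ]
}}

```text
time_s: 26.62
position: [652.4, -11.3, 135.9]
tcp_rot: [0.286, 0.958, -0.001, 0.001]
force: [2.5, -7.2, 4.5]
gripper_width: 19.3
grip_force: 58.7
```

Emit:
{"name": "servo_tool", "arguments": {
  "moves": [
    {"jaw": 0.3, "x": 0, "y": 0, "z": 0, "roll": 0},
    {"jaw": 0, "x": 0, "y": 0, "z": 0, "roll": 0},
    {"jaw": -0.1, "x": 0, "y": 0, "z": 0, "roll": 0},
    {"jaw": -0.1, "x": 0, "y": 0, "z": 0, "roll": 0},
    {"jaw": -0.1, "x": 0, "y": 0, "z": -4, "roll": 0},
    {"jaw": -0.1, "x": 0, "y": 0, "z": -4.5, "roll": 0},
    {"jaw": -0.1, "x": -2, "y": 0, "z": 0, "roll": -0.12},
    {"jaw": -0.1, "x": -2, "y": 0, "z": 0, "roll": -0.12},
    {"jaw": -0.1, "x": -2, "y": 0, "z": 0, "roll": -0.12},
    {"jaw": -0.1, "x": -1.5, "y": 0, "z": 0, "roll": -0.12},
    {"jaw": -0.1, "x": 0, "y": 0, "z": 0, "roll": 0},
    {"jaw": -0.1, "x": 0, "y": 0, "z": 0, "roll": 0},
    {"jaw": -0.1, "x": 0, "y": 0, "z": 0, "roll": 0}
  ]
}}

```text
time_s: 28.25
position: [719.4, -38.2, 220.0]
tcp_rot: [0.049, 0.999, 0.0, 0.0]
force: [-0.3, 0.4, 0.1]
gripper_width: 47.3
grip_force: 0.0
```

```bash
python3 - <<'E'
from h import *
knob("pics/w8.png");print(lip())
a=cv2.imread("pics/w8k.png",0);b=cv2.resize(a,(30,30),interpolation=cv2.INTER_AREA)[5:25,5:26]
for r in b:print(" ".join("%3d"%v for v in r))
E
```

```text
[719.4 -38.2 220. ] [-0.4   0.61  0.66  1.14 -0.36  1.5   1.67] [-0.3  0.4  0.1] 47.27103895200155
black centre []
white 44 [26.1 48. ] [[25.  48.6]
 [27.2 47.4]] ang of axis 0.464
white 42 [-6.7 46.4] [[-7.  45.3]
 [-6.3 47.6]] ang of axis -1.263
green [(np.float64(63.333333333333336), np.float64(3.4), np.float64(61.5))]
orange [(np.float64(22.666666666666668), np.float64(31.8), np.float64(26.0))]
{'scene': (np.int64(320), np.int64(215), np.int64(344), np.int64(256)), 'top': (np.int64(349), np.int64(192), np.int64(373), np.int64(223))}
157 160 161 161 161 162 162 162 162 162 162 162 162 166 169 166 163 163 163 163 164
160 161 161 161 161 162 162 161 148 142 154 145 136 158 162 163 163 164 163 164 164
161 162 162 161 161 160 156 140  98  76  85  81  76 111 136 146 162 163 163 163 163
162 162 161 161 161 130  89  77  68  68  69  69  69  70  73  87 139 162 164 164 163
161 161 162 162 146  88  68  68  68  68  69  69  69  69  69  69  94 141 161 163 164
162 161 162 145  99  69  68  68  69  68  69  69  69  69  70  71  70  80 130 162 164
162 162 162 127  69  68  68  69  68  69  69  69  69  
[... 422 characters left out ...]
  70  70  71  71  68  84 150
163 164 180 210 197 164 133 101  81  72  70  70  70  70  71  71  71  71  69 106 157
164 164 172 159  87  73  69  70  70  70  70  70  70  70  71  71  72  69  79 146 166
164 164 163 156  87  70  70  70  70  70  70  71  71  71  71  72  71  70  90 148 166
164 164 164 160 127  88  71  70  71  71  71  71  71  71  72  71  70  98 149 164 166
164 164 164 165 164 148  91  71  71  72  72  72  72  72  71  75  80 134 167 167 166
165 165 165 165 165 164 141 119 104  80  73  76  78  71  87 140 150 160 167 167 167
165 165 165 165 165 165 165 165 162 126 115 135 140 128 150 165 167 167 167 167 167
165 165 165 166 166 166 166 166 166 165 165 166 167 166 167 167 167 168 168 168 168
```

The pointer reads about 1.33, the ring line hasn't moved (31.8,26.0 against 31.8,25.9), and the bin is still shut with its lip at column 320.

```bash
python3 -c "
from cell import arm
print(arm.sign_off())"
```

```text
the job is handed in; nothing more can be done
None
```

I handed the job in at about 28 s of the 72 s allowed: the vial was let go in the bin, the bin clicked shut with about 12 N at the lip, and the knob pointer reads about 1.33 rad (target 1.3). The ring has not moved and the arm did not touch either bystander; the vial was last seen in the bin just before it was shut, and sign-off returned no verdict.

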